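# Lay a carton down in the parts drawer and shut it

## Robot

A 6-joint arm with a two-finger parallel gripper is mounted at the origin on the work surface. World frame = base frame: x ahead of the robot, y to its left, z up, the work surface at z = 0. Lengths are in mm, angles in rad, forces in N, time in s.
With the tool pointing down it reaches from about 325 to 750 mm from the base axis. Payload 7.6 kg.
Tool frame: the origin (TCP) lies at the very end of the fingers, on their centre line; the grasp point (between the pads) lies 19 mm behind it; x points along the fingers, z is the direction in which the jaws open and shut, and the axes are right-handed (so a half turn about x gives the same grasp; the last joint's range is limited). The gripper opens to 85 mm and grips with 20 to 120 N. Pads are 22 mm wide; open, the fingers measure 114 mm over their backs; the gripper's body (76 mm by 85 mm) begins 54 mm behind the grasp point. The pads swing forward as they close: fully open they stand 13 mm farther back than shut.
Start: joints at [-0.07, 0.052, 1.401, -0, 1.689, -0.07], TCP at [525.02, 0.022, 231.323] pointing down, gripper open.
Joint ranges: [-2.9, 2.9], [-0.91, 2.17], [0.12, 2.37], [-1.06, 4.2], [0.26, 2.73], [-2.93, 2.93]. Speed limits (rad/s): [2.57, 2.57, 3.01, 3.14, 3.14, 3.14].

## Interface

Orientations are given as [roll, pitch, yaw] about the fixed x, y, z axes, in that order (R = Rz(yaw) Ry(pitch) Rx(roll)).
In Python, from bench import env gives the robot as it stands.
- The arm moves only by the tool move_arm, never from a script. Its argument "plan" is a list that holds one entry, the list of rows, each a list of 5 numbers: the opening in per cent of the stroke, from 0 (shut) to 100 (fully open), then the shift along the world's x, y, z in cm, then the turn about the world's z in degrees. A call has 1 to 5 rows; each row is the pose to reach, as a shift and turn from the pose measured when the call began; what a row does not reach only later rows make up. A row lasts 1/8 s, in which the tool goes at most 62.5 mm and 10.7 degrees, less where a joint would pass 70% of its speed; a pose out of reach is approached as far as the arm can. A call with a gripper value outside its range is refused whole. The fingers move at their own pace and stop on an object; "force" is the grip in N (left out, the last holds). Time passes only in rows, so rows that repeat a pose let the fingers close. It gives the time, the measured TCP pose, the force and the opening at its end, in the units of the state.
- env.read_state(): the state, without advancing time (a new reading comes with each control period).
- env.capture(name): name is "scene" or "side" or "wrist"; returns the picture (400x640x3 uint8, red, green, blue); there is no depth.
- env.camera_info(name): a dict with "fx", "fy", "cx", "cy" (pixels), "world_to_cam" (4x4, takes a point from world to camera coordinates). Camera axes: x right, y down, z forward; pixel columns grow to the right and rows downward; lengths in mm; the calibration is good to about 2 mm. A picture is of the moment at which its call begins: read the wrist's pose just before it. camera_info takes no time and is no camera call; for the wrist camera it gives the pose at the moment of the call.
- env.hand_in(): hands the job in, once; it reports no verdict.
The state is a dict: "t": time; "joint_positions": joint angles; "qvel": joint speeds; "joint_efforts": joint torques, N m; "tool_pos": TCP position; "eef_rot": TCP orientation; "wrist_force": force on the tool from outside, world axes, zero at the start; "moment": the same for the moment, N m; "finger_gap": finger opening in mm.
Only numpy, scipy, OpenCV 4.12 (cv2) and the standard library are available. Lean on these libraries where they do the work, as an engineer would, in place of code of your own. Each camera call takes 0.05 s, during which the arm holds its last target.

## Task

The brake-parts carton stands on end in the open drawer, too tall for the drawer to shut. Push high on its side so that it tips over towards the middle of the drawer, with its foot stopped by the nearer wooden strip, and lies flat across both strips; then push the drawer fully shut. Leave the brake disc and the tin on the bench where they are.

Things in the scene. Friction and masses are not known exactly. Their poses are not given: they have to be found in the camera images.
- drawer (a joint): How far the drawer of the fixed grey steel cabinet (260 (x) x 420 (y) x 155 mm high) is pulled out along the cabinet's -x, roughly towards the robot, m: 0 shut, 0.2 fully open; starts at 0.18 to 0.20. It takes about 2.5 N plus 8 N per m/s and stays where it is left. A caliper, 80 mm high, and a white box, 50 mm high, are fixed on the rear half of the cabinet's top.
- drawer_floor (a point): Centre of the drawer's inner floor, 14 mm above the bench; moves with it; z up, -x the way it opens. Inside 202 (x) x 384 (y) mm; side and back walls rise 58 mm above the floor, the front panel 136 mm. The floor is smooth: the carton slides on it easily. Two pale wooden strips, 30 mm wide, 12 mm high, fixed on the floor, run along x over its whole depth, centred at y = +55 and -55 mm.
- drawer_front (a point): Middle of the upper edge of the drawer's grey front panel, on its outer face, 150 mm above the bench; axes as the cabinet's; moves with the drawer. The panel is 420 mm wide (y), 8 mm thick and 145 mm high, and covers the front of the cabinet when shut. A bar handle 120 mm wide stands 27 mm out of it, 95 to 105 mm below this point.
- carton_mid (a point): Centre of the brown carton with pale labels, 120 (x) x 90 (y) x 165 (z) mm, 0.5 to 0.9 kg. It starts on end (z up) on the drawer floor near the drawer's +y or -y end, axes about as the drawer's, its inner face 5 to 25 mm outside the nearer strip, its top 179 mm above the bench. Laid across the strips, the face that was nearer the drawer's end is up and its centre 57 mm above the drawer floor.
- bearing: Small steel bearing ring, diameter 40 mm, 16 mm high, lying on the drawer floor near the end away from the carton, just beyond where the laid carton reaches. It may stay there.
- disc: Steel brake disc lying on the bench beside the -y end of the open drawer, diameter 220 mm, 48 mm high. Origin under its centre. Not to be disturbed.
- tin: Bare metal tin standing on the bench beside the open drawer's +y end, diameter 80 mm, 80 mm high. Origin under its centre. Not to be disturbed.
Mind the look-alikes: they are no part of the job. Of the things like the part that bears carton_mid, leave any that is pink; of the rest the larger one is meant.

How it is judged:
By the outcome, as a careful person would: the job done as asked, in the order asked, and still so for the second after the job is handed in, with the robot touching nothing.
It also fails if it takes over 50 s, if anything falls off the work surface, if the arm or the gripper's body presses on something with over 40 N, if the wrist force passes 120 N, or if a joint passes its speed limit or range.

## Working session

There is one attempt and no reset: what is moved stays moved. The work goes in short steps, Python scripts to look and compute and a tool call to move; the robot and the scene stay as the last step left them, time stands still between calls to the robot, and variables do not carry over. Pictures are saved under pics/ and viewed, and the job is handed in when it is done.

Besides the shell and the picture viewer there is one more tool, called after ">>>" by a JSON object that holds its "name" and its "arguments". move_arm: Moves the arm, as the interface text tells. Its arguments: {"type":"object","properties":{"plan":{"type":"array","items":{"type":"array","items":{"type":"array","items":{"type":"number"}}}},"force":{"type":"number"}},"required":["plan"]}

```bash
ls; mkdir -p pics
python3 - <<'E'
from bench import env
import cv2
for n in("scene","side"):
    im=env.capture(n); cv2.imwrite(f"pics/{n}0.png",im[:,:,::-1])
    c=env.camera_info(n); print(n,c)
print(env.read_state())
E
```

```text
pics
scene {'fx': 515.385775379095, 'fy': 515.385775379095, 'cx': 324.83550078989026, 'cy': 205.95607110265018, 'world_to_cam': array([[ 2.25712042e-01,  9.74190449e-01,  2.65379423e-03,
        -1.03140469e+02],
       [ 9.23636849e-01, -2.13131438e-01, -3.18543499e-01,
        -4.99842283e+02],
       [-3.09756427e-01,  7.43502459e-02, -9.47904529e-01,
         1.57133501e+03],
       [ 0.00000000e+00,  0.00000000e+00,  0.00000000e+00,
         1.00000000e+00]])}
side {'fx': 361.813099570997, 'fy': 361.813099570997, 'cx': 311.5770284444784, 'cy': 191.80540066830915, 'world_to_cam': array([[-3.63943064e-01, -9.31420943e-01,  6.88463768e-04,
         2.03784728e+02],
       [-8.89408183e-01,  3.47307334e-01, -2.97204813e-01,
         5.55424837e+02],
       [ 2.76583679e-01, -1.08777955e-01, -9.54813503e-01,
         1.00549392e+03],
       [ 0.00000000e+00,  0.00000000e+00,  0.00000000e+00,
         1.00000000e+00]])}
{'t': 0.1, 'joint_positions': array([-7.02931347e-02,  5.27424989e-02,  1.40160251e+00, -2.41552318e-05,
        1.68859316e+00, -7.02906225e-02]), 'qvel': array([-0.00090692,  0.00026913, -0.00268306,  0.00024095,  0.00153849,
        0.00037743]), 'joint_efforts': array([ 2.37367596e-03, -3.82580674e+01, -3.60984743e+01, -5.21182415e-05,
        4.78979055e-03, -6.69374316e-06]), 'tool_pos': array([5.24738992e+02, 3.81903891e-02, 2.30583458e+02]), 'eef_rot': array([3.08913091, 1.56945059, 3.08912557]), 'wrist_force': array([ 0.28442006,  0.24721708, -0.05190184]), 'moment': array([-0.01090095, -0.0205806 ,  0.01253098]), 'finger_gap': 85.42650643806651}
```

View pics/scene0.png

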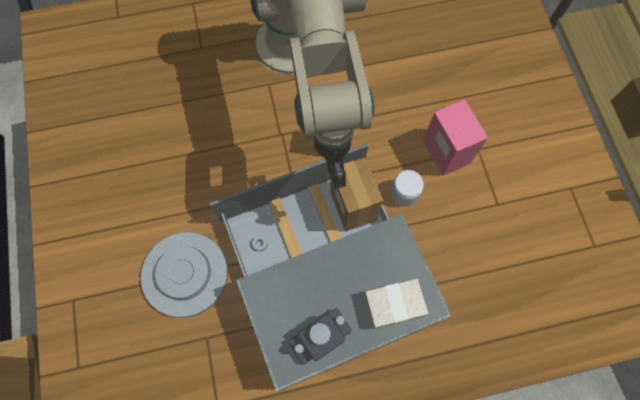

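View pics/side0.png

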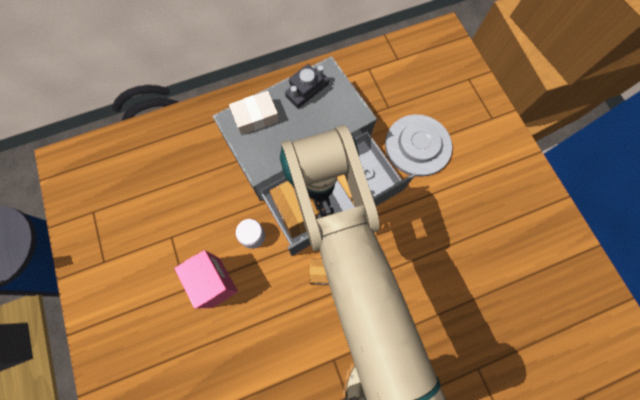

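The scene picture shows the carton at about (356,195), at the drawer's +y end beside the tin at (407,187). The disc is at (184,273), the bearing at (259,244), and the strips run at (287,228) and (323,212). The pink look-alike stands on the bench, and the side view also shows a small brown one at (318,275).

Run:
```python
import cv2
a=cv2.imread("pics/scene0.png")[130:330,200:460]; cv2.imwrite("pics/s1.png",cv2.resize(a,(780,600),interpolation=cv2.INTER_CUBIC))
a=cv2.imread("pics/side0.png")[40:290,170:430]; cv2.imwrite("pics/s2.png",cv2.resize(a,None,fx=2.4,fy=2.4,interpolation=cv2.INTER_CUBIC))
```

```text
(no output)
```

View pics/s1.png

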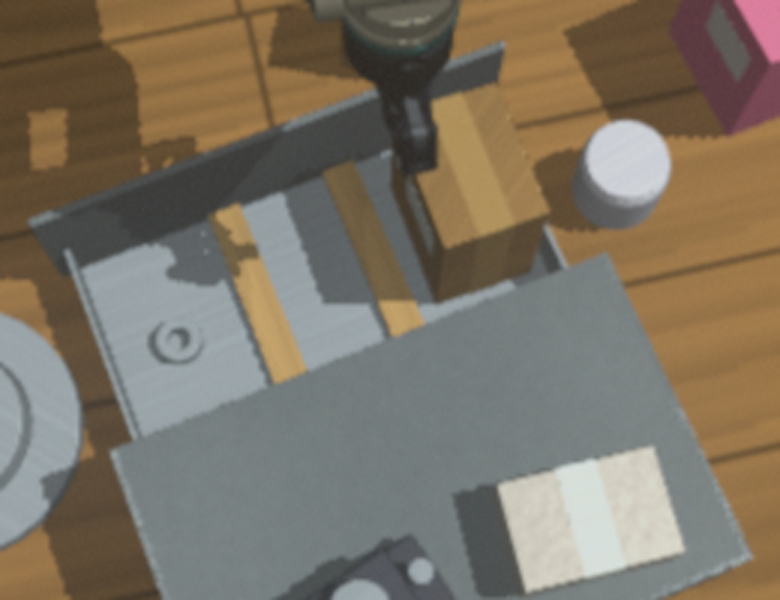

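View pics/s2.png

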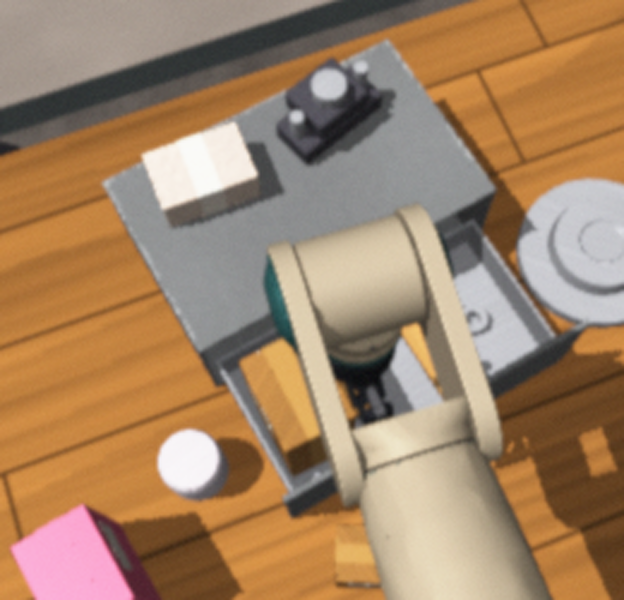

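```bash
cat > h.py <<'E'
import numpy as np
from bench import env
def pt(n,u,v,z):
    c=env.camera_info(n);M=c["world_to_cam"];R=M[:3,:3];t=M[:3,3]
    d=R.T@np.array([(u-c["cx"])/c["fx"],(v-c["cy"])/c["fy"],1]);o=-R.T@t
    return (o+d*(z-o[2])/d[2])
def s1(u,v,z): return pt("scene",200+(u+.5)/3-.5,130+(v+.5)/3-.5,z)
def s2(u,v,z): return pt("side",170+(u+.5)/2.4-.5,40+(v+.5)/2.4-.5,z)
E
python3 - <<'E'
from h import *
np.set_printoptions(precision=1,suppress=True)
for k,p in dict(cabA=(112,452,155),cabB=(605,256,155),cabC=(750,553,155),frA=(30,222,150),frB=(503,43,150),c1=(547,213,179),c2=(498,85,179),c3=(443,247,179),tin=(626,160,80)).items(): print(k,s1(*p)[:2])
print('side')
for k,p in dict(cabB=(210,355,155),cabC=(104,184,155),cabA=(494,188,155),tin=(190,461,80),frB=(290,500,150),frA=(585,325,150)).items(): print(k,s2(*p)[:2])
E
```

```text
cabA [ 717.6 -267.6]
cabB [650.9 142.5]
cabC [900.4 185. ]
frA [ 517.6 -300.4]
frB [449.6 111.2]
c1 [612.9 102.2]
c2 [497.8  92.1]
c3 [621.9  15.5]
tin [550.5 200.9]
side
cabB [638.3 134. ]
cabC [899.5 185. ]
cabA [ 717.  -267.2]
tin [545.4 202.6]
frB [445.4 105.7]
frA [ 513.  -294.8]
```

>>> {"name": "move_arm", "arguments": {"plan": [[[0,0.5,3,0,3],[0,1,7,0,6],[0,1.5,11,0,9],[0,2.2,14,0,9],[0,2.2,14,0,9]]]}}

```text
t: 0.72
tool_pos: [546.5, 141.7, 229.7]
eef_rot: [3.061, 1.568, -3.062]
wrist_force: [0.5, -0.6, 0.4]
finger_gap: -0.0
```

Run:
```python
from bench import env
import cv2
s=env.read_state(); print(s["tool_pos"],s["eef_rot"],s["finger_gap"])
for n,(a,b,c,d) in dict(scene=(130,330,200,460),wrist=(0,400,0,640)).items():
    im=env.capture(n)[a:b,c:d,::-1]; f=3 if n=="scene" else 1; cv2.imwrite(f"pics/{n}2.png",cv2.resize(im,None,fx=f,fy=f,interpolation=cv2.INTER_CUBIC))
```

```text
[546.49868994 141.67686722 229.68517346] [ 3.0611083   1.56794025 -3.06219649] -0.00841505616966423
```

View pics/scene2.png

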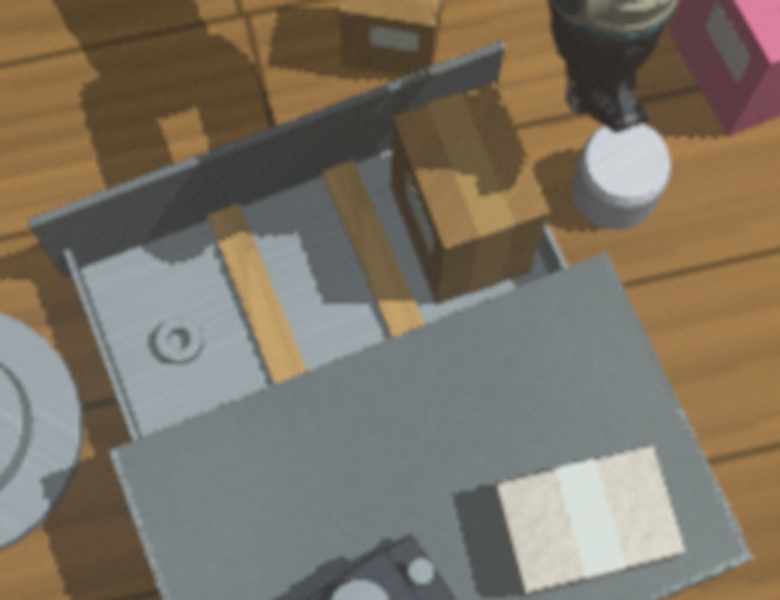

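View pics/wrist2.png

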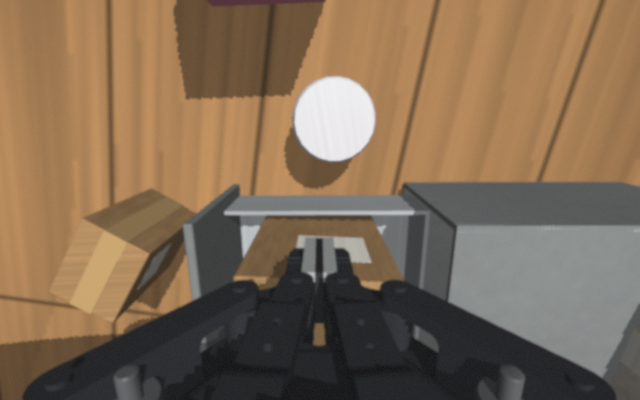

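>>> {"name": "move_arm", "arguments": {"plan": [[[0,0,0,-4,0],[0,0,0,-7,0],[0,0,0,-7,0],[0,0.3,-1.5,-7,0],[0,0.4,-2.5,-7,0]]]}}

```text
t: 1.45
tool_pos: [551.6, 113.3, 162.1]
eef_rot: [-0.682, 1.57, -0.526]
wrist_force: [-0.5, 0.1, 0.6]
finger_gap: 0.4
```

>>> {"name": "move_arm", "arguments": {"plan": [[[0,0.2,-1,0,0],[0,0.3,-2,0,0],[0,0.5,-3,0,0],[0,0.5,-3.5,0,0],[0,0.6,-4,0,0]]]}}

```text
t: 2.08
tool_pos: [557.6, 73.2, 162.1]
eef_rot: [-0.48, 1.57, -0.324]
wrist_force: [-0.1, 2.9, 0.7]
finger_gap: 0.2
```

Run:
```python
from bench import env
import cv2
for n,(a,b,c,d) in dict(scene=(130,330,200,460),wrist=(0,400,0,640)).items():
    im=env.capture(n)[a:b,c:d,::-1]; f=3 if n=="scene" else 1; cv2.imwrite(f"pics/{n}3.png",cv2.resize(im,None,fx=f,fy=f,interpolation=cv2.INTER_CUBIC))
```

```text
(no output)
```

View pics/scene3.png

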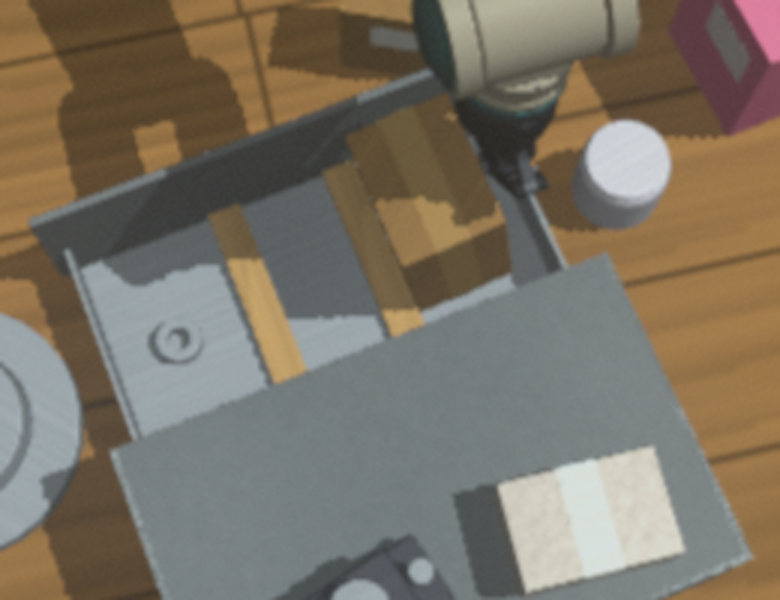

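View pics/wrist3.png

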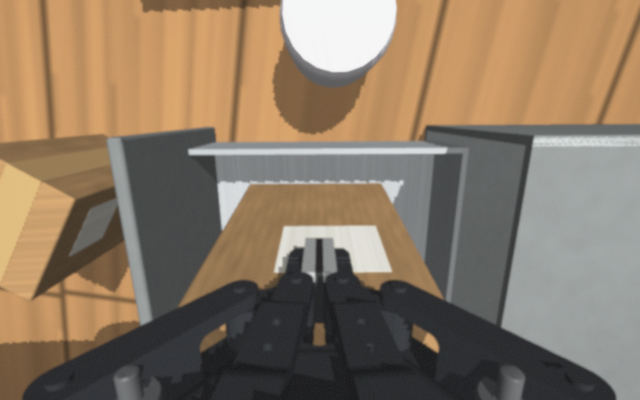

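The foot has met the strip, the push force is 2.9 N, and the carton is starting to tip.

>>> {"name": "move_arm", "arguments": {"plan": [[[0,0.2,-1,0,0],[0,0.3,-2,0,0],[0,0.5,-3,0,0],[0,0.6,-4,0,0],[0,0.8,-5,0,0]]]}}

```text
t: 2.8
tool_pos: [565.6, 21.9, 161.8]
eef_rot: [-1.406, 1.57, -1.251]
wrist_force: [-0.1, 0.3, -0.1]
finger_gap: -0.1
```

Run:
```python
from bench import env
import cv2
for n,(a,b,c,d) in dict(scene=(130,330,200,460),wrist=(0,400,0,640)).items():
    im=env.capture(n)[a:b,c:d,::-1]; f=3 if n=="scene" else 1; cv2.imwrite(f"pics/{n}4.png",cv2.resize(im,None,fx=f,fy=f,interpolation=cv2.INTER_CUBIC))
```

```text
(no output)
```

View pics/scene4.png

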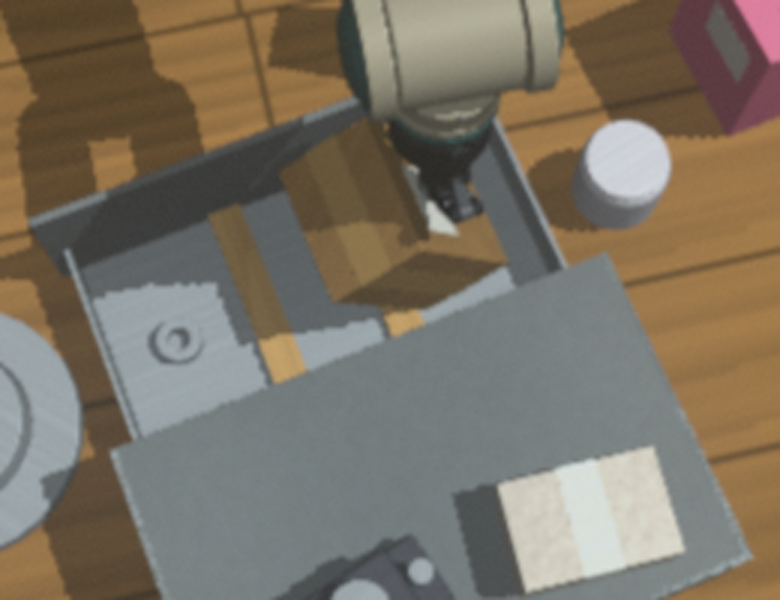

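View pics/wrist4.png

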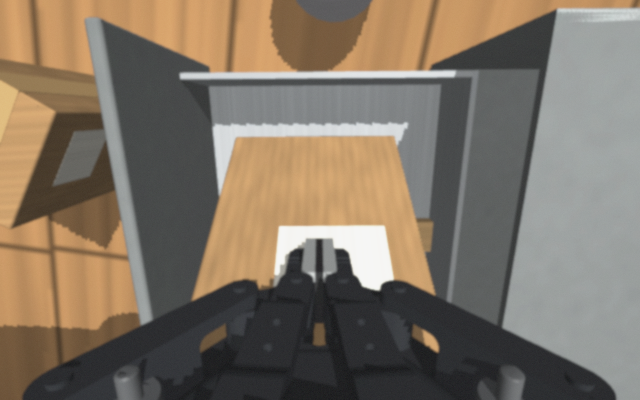

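Tipping well and near the balance point. I'll push on 2.5 cm and then hold while it falls.

>>> {"name": "move_arm", "arguments": {"plan": [[[0,0.2,-1,0,0],[0,0.3,-2,0,0],[0,0.5,-3,0,0],[0,0.5,-3,0,0],[0,0.5,-3,0,0]]]}}

```text
t: 3.52
tool_pos: [570.7, -8.3, 161.7]
eef_rot: [-1.408, 1.57, -1.253]
wrist_force: [0.7, 1.0, -1.2]
finger_gap: -0.1
```

Run:
```python
from bench import env
import cv2
for n,(a,b,c,d) in dict(scene=(130,330,200,460),wrist=(0,400,0,640)).items():
    im=env.capture(n)[a:b,c:d,::-1]; f=3 if n=="scene" else 1; cv2.imwrite(f"pics/{n}5.png",cv2.resize(im,None,fx=f,fy=f,interpolation=cv2.INTER_CUBIC))
```

```text
(no output)
```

View pics/scene5.png

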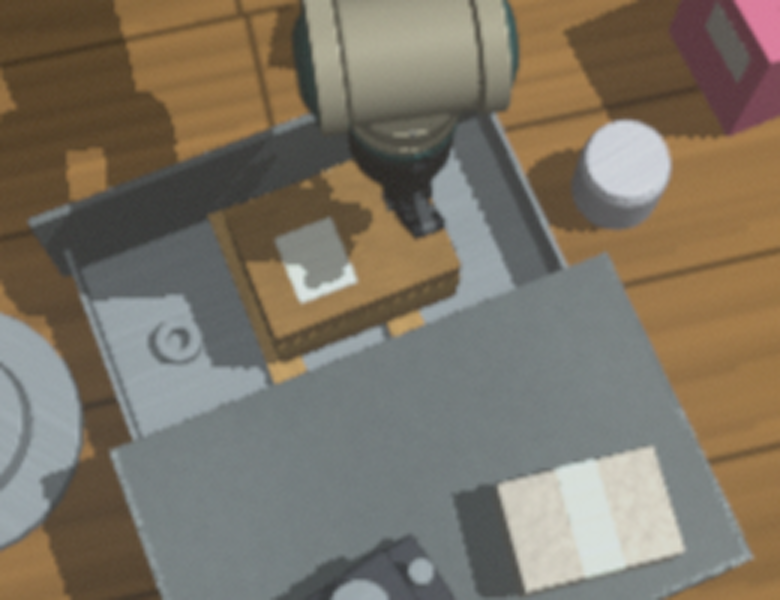

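View pics/wrist5.png

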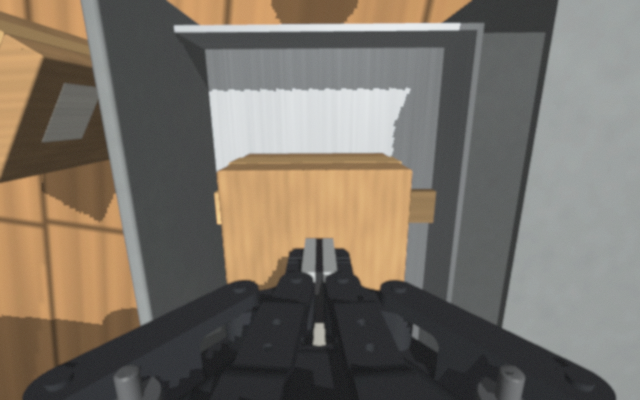

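It lies flat. I'll measure its position from the top corners, at z = 116.

Run:
```python
from h import *
np.set_printoptions(precision=1,suppress=True)
o=np.array([483.6,-94.6]);c,s=np.cos(.162),np.sin(.162)
for p in [(213,215,116),(278,337,116),(458,262,116),(503,43,150),(30,222,150),(605,256,155),(175,341,30)]:
    q=s1(*p)[:2];d=q-o;print(q,c*d[0]+s*d[1],-s*d[0]+c*d[1])
```

```text
[ 532.6 -156.5] 38.37751183754876 -68.94512970448046
[ 647.  -125.4] 156.3109539326363 -56.72983845782237
[618.1  32. ] 153.14698144870786 103.28392637023701
[449.6 111.2] -0.3677854186859477 208.5656896201093
[ 517.6 -300.4] 0.3558176887834108 -208.56725110104745
[650.9 142.5] 203.40878116145035 207.05113265409224
[ 607.5 -213.2] 103.10321835121765 -137.00110617127538
```

It rests on both strips, spanning y' about -63 to +103 in the drawer frame, so the far strip (-40 to -70) is only about three-quarters covered. I'll slide it about 18 mm further inward by pushing on its end.

>>> {"name": "move_arm", "arguments": {"plan": [[[0,-0.6,4,0,0],[0,-1.2,7.3,0,0],[0,-1.2,7.3,0,0],[0,-1.2,7.3,-4,0],[0,-1.2,7.3,-7,0]]]}}

```text
t: 4.25
tool_pos: [558.5, 64.4, 90.5]
eef_rot: [-1.722, 1.569, -1.567]
wrist_force: [-0.6, -0.8, 0.1]
finger_gap: 0.3
```

>>> {"name": "move_arm", "arguments": {"plan": [[[0,0,0,0,0],[0,0.2,-1,0,0],[0,0.3,-2,0,0],[0,0.5,-3,0,0],[0,0.5,-3.3,0,0]]]}}

```text
t: 4.88
tool_pos: [564.0, 30.9, 91.3]
eef_rot: [-0.64, 1.569, -0.486]
wrist_force: [0.1, 2.6, 1.0]
finger_gap: -0.0
```

Run:
```python
from bench import env
import cv2
for n,(a,b,c,d) in dict(scene=(130,330,200,460),wrist=(0,400,0,640)).items():
    im=env.capture(n)[a:b,c:d,::-1]; f=3 if n=="scene" else 1; cv2.imwrite(f"pics/{n}6.png",cv2.resize(im,None,fx=f,fy=f,interpolation=cv2.INTER_CUBIC))
```

```text
(no output)
```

View pics/scene6.png

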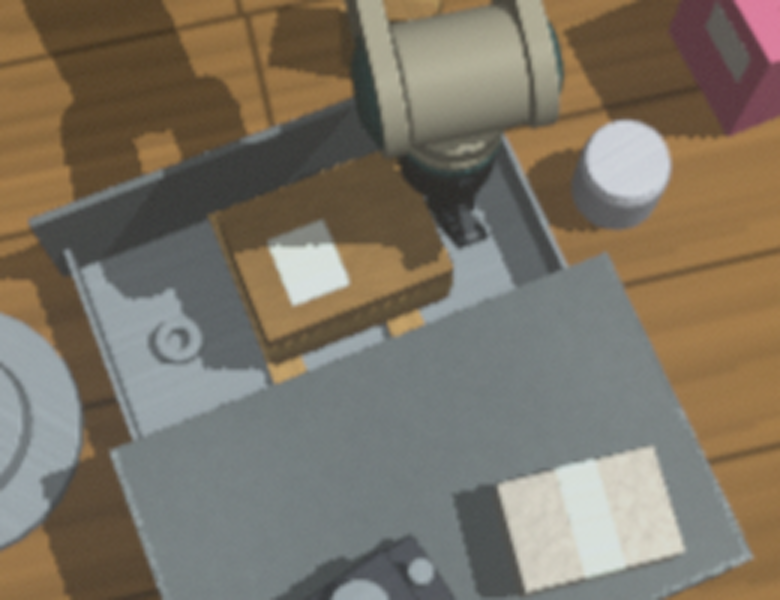

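View pics/wrist6.png

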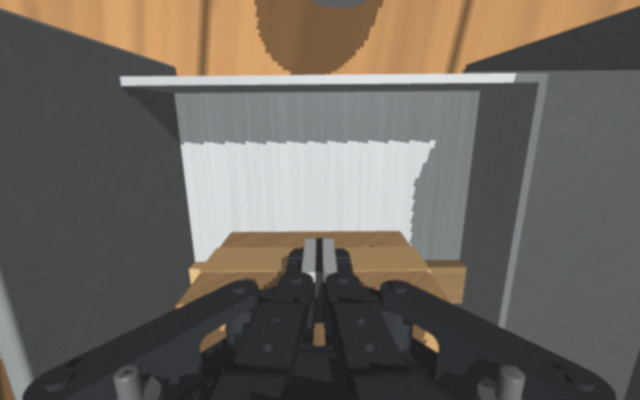

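>>> {"name": "move_arm", "arguments": {"plan": [[[0,0.1,-0.6,0,0],[0,0.2,-1.2,0,0],[0,0.3,-1.8,0,0],[0,0.3,-1.8,0,0],[0,0.1,-0.5,0,0]]]}}

```text
t: 5.6
tool_pos: [564.6, 25.4, 90.7]
eef_rot: [-1.555, 1.568, -1.402]
wrist_force: [0.5, 0.3, -0.3]
finger_gap: -0.2
```

>>> {"name": "move_arm", "arguments": {"plan": [[[0,-0.3,1.5,0,0],[0,-0.3,2,4,0],[0,-0.3,2,10,0],[0,-0.3,2,15,0],[0,-0.3,2,15,0]]]}}

```text
t: 6.22
tool_pos: [563.0, 46.6, 246.2]
eef_rot: [-0.38, 1.56, -0.226]
wrist_force: [-0.0, 0.5, -1.1]
finger_gap: 0.0
```

Run:
```python
from bench import env
import cv2
for n,(a,b,c,d) in dict(scene=(130,330,200,460),wrist=(0,400,0,640)).items():
    im=env.capture(n)[a:b,c:d,::-1]; f=3 if n=="scene" else 1; cv2.imwrite(f"pics/{n}7.png",cv2.resize(im,None,fx=f,fy=f,interpolation=cv2.INTER_CUBIC))
from h import *
for z in(0,60,80): print(s1(340,70,z),s1(435,75,z))
```

```text
[375.87134979 -15.48236389   0.        ] [400.915445    70.34980495   0.        ]
[402.73945026 -20.32557393  60.        ] [426.65418483  61.63600294  60.        ]
[411.69548376 -21.93997728  80.        ] [435.23376477  58.73140227  80.        ]
```

View pics/scene7.png

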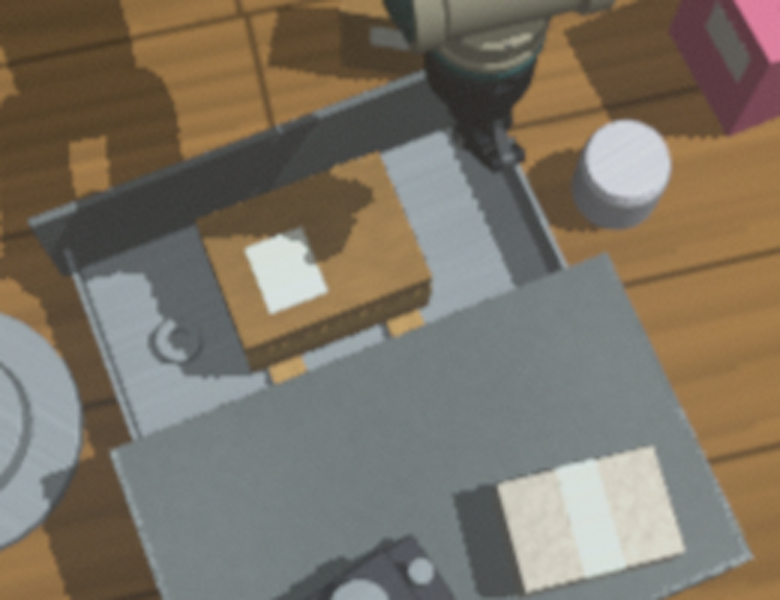

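View pics/wrist7.png

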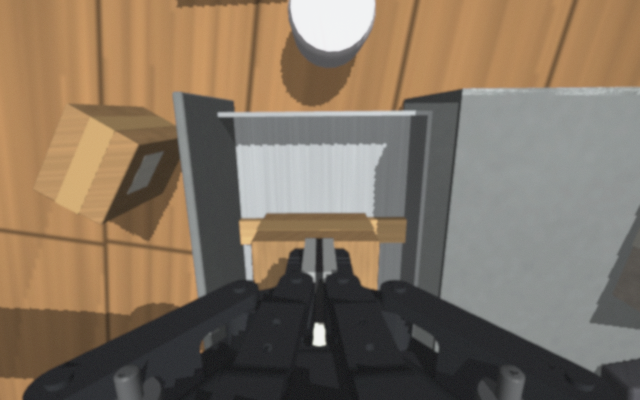

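The carton now lies square across both strips. Next I'll go over the front panel to outside the drawer, clear of the small brown carton (about y > -20).

>>> {"name": "move_arm", "arguments": {"plan": [[[0,-2,-4,0,0],[0,-5,-8,0,0],[0,-8.5,-12,0,0],[0,-12,-14.8,0,0],[0,-12,-14.8,0,0]]]}}

```text
t: 6.95
tool_pos: [439.5, -102.6, 238.8]
eef_rot: [-2.536, 1.568, -2.385]
wrist_force: [0.5, 0.2, -0.5]
finger_gap: 0.0
```

>>> {"name": "move_arm", "arguments": {"plan": [[[0,0,0,-4,0],[0,0,0,-9,0],[0,0,0,-13,0],[0,0,0,-13,0],[0,0.5,0.1,-13,0]]]}}

```text
t: 7.58
tool_pos: [445.4, -101.3, 110.0]
eef_rot: [-2.108, 1.568, -1.957]
wrist_force: [-0.2, 0.7, 0.6]
finger_gap: -0.3
```

Run:
```python
from bench import env
import cv2
for n,(a,b,c,d) in dict(scene=(130,330,200,460),wrist=(0,400,0,640)).items():
    im=env.capture(n)[a:b,c:d,::-1]; f=3 if n=="scene" else 1; cv2.imwrite(f"pics/{n}8.png",cv2.resize(im,None,fx=f,fy=f,interpolation=cv2.INTER_CUBIC))
```

```text
(no output)
```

View pics/scene8.png

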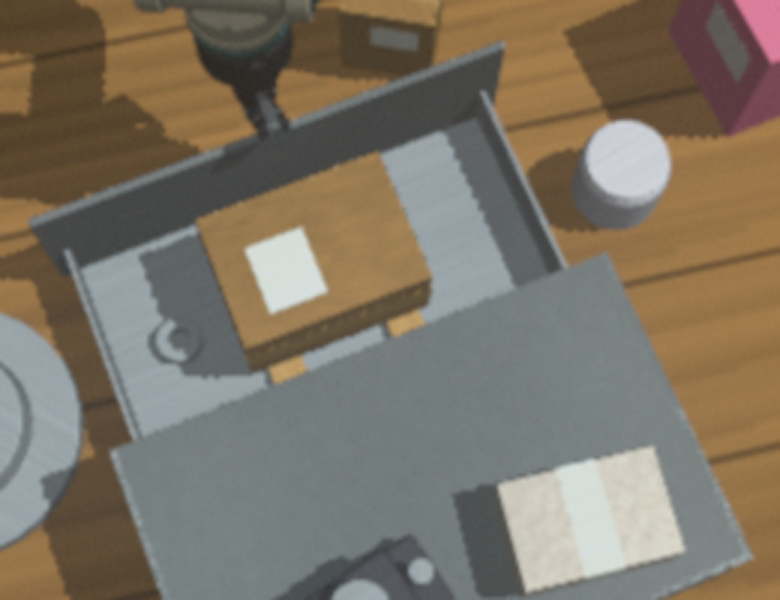

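View pics/wrist8.png

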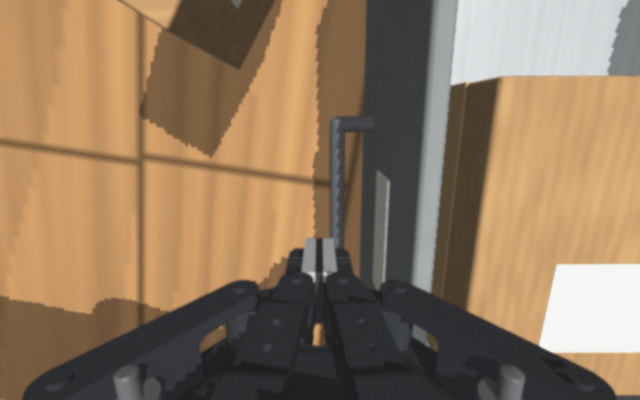

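>>> {"name": "move_arm", "arguments": {"plan": [[[0,0.6,0.1,0,0],[0,1.4,0.2,0,0],[0,2.2,0.4,0,0],[0,3.2,0.5,0,0],[0,4.2,0.7,0,0]]]}}

```text
t: 8.3
tool_pos: [489.1, -94.7, 111.3]
eef_rot: [-1.153, 1.567, -1.002]
wrist_force: [-3.4, -1.7, 5.4]
finger_gap: -0.0
```

>>> {"name": "move_arm", "arguments": {"plan": [[[0,1,0.16,0,0],[0,2,0.32,0,0],[0,3,0.5,0,0],[0,4,0.65,0,0],[0,5,0.8,0,0]]]}}

```text
t: 8.93
tool_pos: [539.8, -86.5, 111.4]
eef_rot: [-1.127, 1.567, -0.976]
wrist_force: [-4.3, 0.0, 5.3]
finger_gap: 0.3
```

Run:
```python
from bench import env
import cv2
for n,(a,b,c,d) in dict(scene=(130,330,200,460)).items():
    im=env.capture(n)[a:b,c:d,::-1]; f=3 if n=="scene" else 1; cv2.imwrite(f"pics/{n}9.png",cv2.resize(im,None,fx=f,fy=f,interpolation=cv2.INTER_CUBIC))
```

```text
(no output)
```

View pics/scene9.png

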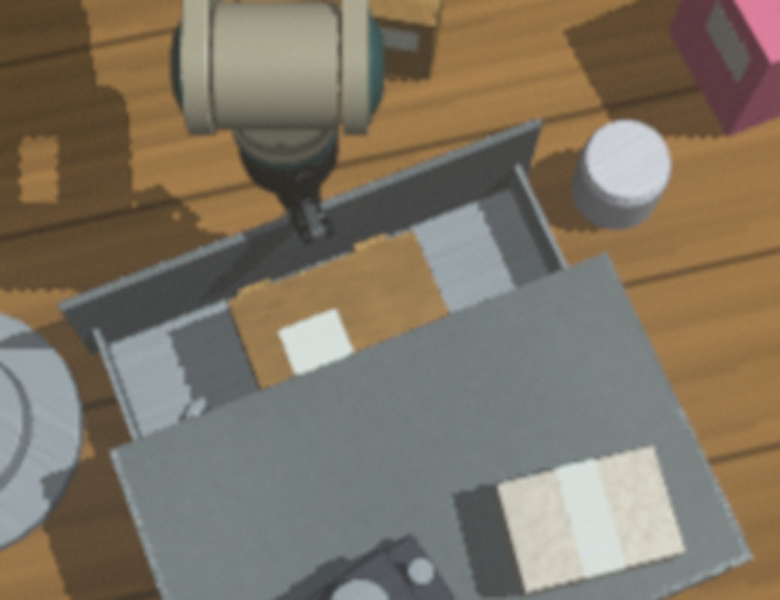

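>>> {"name": "move_arm", "arguments": {"plan": [[[0,1,0.16,0,0],[0,2,0.32,0,0],[0,3,0.5,0,0],[0,4,0.65,0,0],[0,5,0.8,0,0]]]}}

```text
t: 9.6
tool_pos: [591.2, -78.0, 111.1]
eef_rot: [-0.918, 1.567, -0.766]
wrist_force: [-2.9, 0.5, 1.3]
finger_gap: 0.2
```

>>> {"name": "move_arm", "arguments": {"plan": [[[0,1,0.16,0,0],[0,2,0.32,0,0],[0,2.8,0.45,0,0],[0,3.5,0.57,0,0],[0,4,0.65,0,0]]]}}

```text
t: 10.22
tool_pos: [631.6, -71.4, 111.0]
eef_rot: [-0.918, 1.567, -0.767]
wrist_force: [-2.5, 1.1, 2.7]
finger_gap: -0.0
```

Run:
```python
from bench import env
import cv2
for n,(a,b,c,d) in dict(scene=(130,330,200,460)).items():
    im=env.capture(n)[a:b,c:d,::-1]; f=3 if n=="scene" else 1; cv2.imwrite(f"pics/{n}10.png",cv2.resize(im,None,fx=f,fy=f,interpolation=cv2.INTER_CUBIC))
```

```text
(no output)
```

View pics/scene10.png

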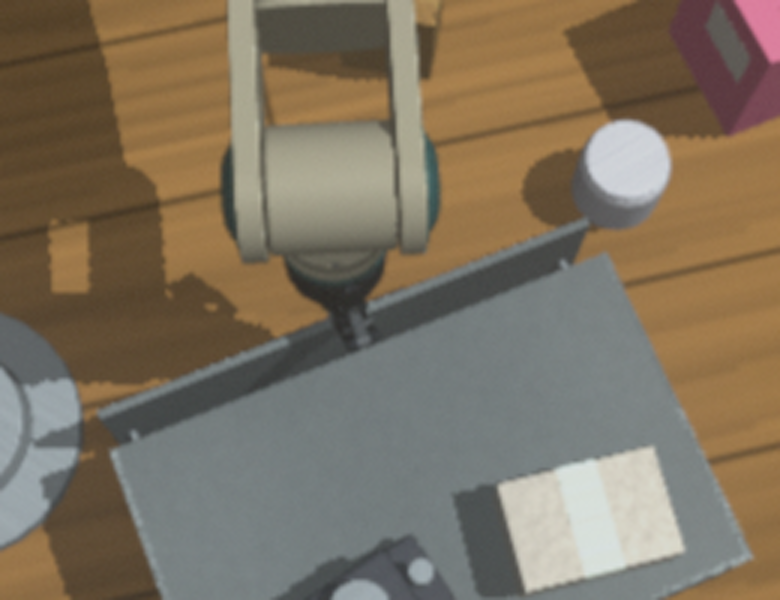

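>>> {"name": "move_arm", "arguments": {"plan": [[[0,0.6,0.1,0,0],[0,1.2,0.2,0,0],[0,1.6,0.26,0,0],[0,2.0,0.32,0,0],[0,2.3,0.37,0,0]]]}}

```text
t: 10.9
tool_pos: [655.2, -67.7, 111.0]
eef_rot: [-0.798, 1.566, -0.647]
wrist_force: [-2.8, 0.0, 2.6]
finger_gap: 0.1
```

>>> {"name": "move_arm", "arguments": {"plan": [[[0,0.3,0.05,0,0],[0,0.5,0.08,0,0]]]}}

```text
t: 11.15
tool_pos: [658.2, -67.1, 111.1]
eef_rot: [-2.539, 1.567, -2.387]
wrist_force: [-25.2, -1.9, 11.0]
finger_gap: 0.0
```

Run:
```python
from bench import env
import cv2
for n,(a,b,c,d) in dict(scene=(130,330,200,460)).items():
    im=env.capture(n)[a:b,c:d,::-1]; f=3 if n=="scene" else 1; cv2.imwrite(f"pics/{n}11.png",cv2.resize(im,None,fx=f,fy=f,interpolation=cv2.INTER_CUBIC))
```

```text
(no output)
```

View pics/scene11.png

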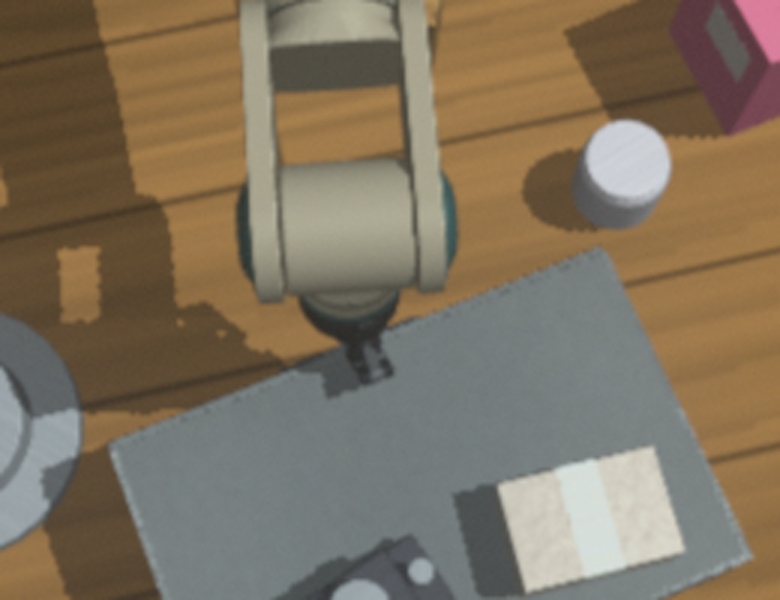

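The force jumped to 25 N and no gap is visible, so the drawer is against its stop. I'll back off and check.

>>> {"name": "move_arm", "arguments": {"plan": [[[0,-1.5,-0.24,0,0],[0,-4,-0.65,0,0],[0,-8,-1.3,0,0],[0,-10,-1.6,3,0],[0,-12,-1.8,8,0]]]}}

```text
t: 11.82
tool_pos: [536.6, -85.0, 190.1]
eef_rot: [-3.042, 1.564, -2.891]
wrist_force: [0.5, -0.4, 0.8]
finger_gap: 0.3
```

>>> {"name": "move_arm", "arguments": {"plan": [[[0,-5,0,4,0],[0,-10,0,5,0],[0,-14,0,5,0],[0,-14,0,5,0],[0,-14,0,5,0]]]}}

```text
t: 12.45
tool_pos: [397.2, -85.0, 240.3]
eef_rot: [-2.981, 1.565, -2.83]
wrist_force: [0.4, 0.3, -0.6]
finger_gap: -0.1
```

Run:
```python
from bench import env
import cv2
print(env.read_state()["wrist_force"])
for n,(a,b,c,d) in dict(scene=(130,330,200,460),side=(40,240,170,430)).items():
    im=env.capture(n)[a:b,c:d,::-1]; cv2.imwrite(f"pics/{n}12.png",cv2.resize(im,None,fx=3,fy=3,interpolation=cv2.INTER_CUBIC))
```

```text
[ 0.38165065  0.27240496 -0.62930606]
```

View pics/scene12.png

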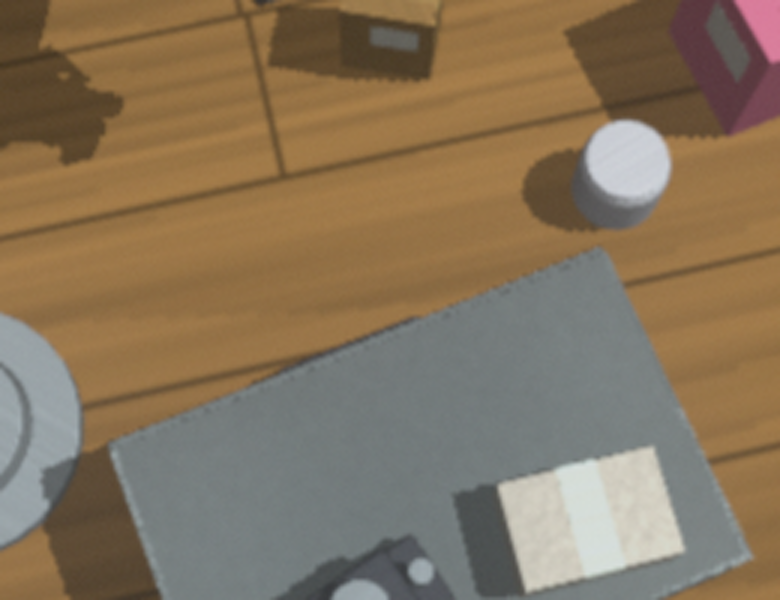

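View pics/side12.png

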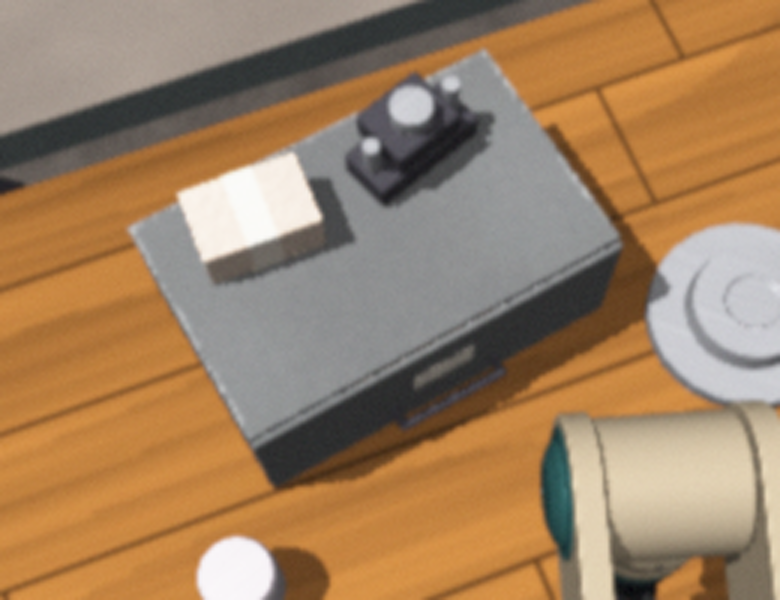

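Both views show the drawer flush with the cabinet front, and the tin, the disc and the look-alikes where they were.

```bash
python3 -c "
from bench import env
print(env.hand_in())"
```

```text
the job is handed in; nothing more can be done
None
```

The carton is lying flat across both wooden strips and the drawer is fully shut; I handed the job in at about 12.5 s of the 50 s allowed.

- **Tipping:** I pushed high on the carton's outer side with closed fingers. Its foot stopped against the nearer strip and it fell flat.
- **Correction:** It landed about 20 to 30 mm towards its own end, so the far strip was only about three-quarters covered. I slid it roughly 20 mm inward by its end, and the picture then showed it square across both strips, clear of the bearing.
- **Shutting:** I pushed the drawer's front panel in slowly. The force rose from about 3 N to 25 N at the stop, which was the largest I read.

In the last pictures, from both cameras, the panel is flush with the cabinet. The tin, the disc and both look-alike cartons look unmoved, and the arm touches nothing. I could not see the carton once the drawer was shut. It was moving with the drawer and lying flat when last in view, about halfway in.

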